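Load, cover and evacuate the sample chamber

ROBOT

A 7-joint arm with a two-finger parallel gripper is mounted at the origin on the work surface. World frame = base frame: x ahead of the robot, y to its left, z up, the work surface at z = 0. Lengths are in m, angles in rad, forces in N, time in s.
With the tool pointing down it reaches from about 0.35 to 0.9 m from the base axis. Payload 19.9 kg.
Tool frame: the origin (TCP) lies between the finger pads; the fingertips stand 19 mm ahead of it and the grasp point (between the pads) is the TCP; z points along the fingers, y is the line along which they close (so a half turn about z gives the same grasp; the last joint's range is limited). The gripper opens to 94 mm and grips with 3 to 60 N. Pads are 16 mm wide; open, the fingers measure 119 mm over their backs; the gripper's body (75 mm by 177 mm) begins 78 mm behind the grasp point.
Start: joints at [-1.317, 0.417, -0.01, 1.614, 0.005, 1.111, -0.053], TCP at [0.182, 0.598, 0.224] pointing down, gripper open.
Joint ranges: [-2.81, 2.81], [-0.39, 2.02], [-1.27, 1.25], [0.06, 2.57], [-1.19, 4.33], [0.19, 2], [-2.82, 2.82]. Speed limits (rad/s): [1.89, 1.89, 2.39, 2.39, 3.01, 3.01, 3.01].

INTERFACE

Orientations are given as a 3x3 rotation matrix whose columns are the frame's x, y, z axes.
In Python, from rig import robot gives the robot as it stands. Calls block until the motion is done:
- robot.move_ptp(position, orientation): joint-space move of the TCP to a pose.
- robot.move_linear(position, velocity=0.15, frame=None, threshold=None): straight line of the TCP; frame=None keeps the orientation; velocity is the mean speed in m/s. With threshold (N) it stops when the force on the tool has changed by that much, and returns True; else False.
- robot.goto_joints(angles): joint-space move.
- robot.gripper_to(opening): finger opening in m; the grip force is fixed at half the most; returns when the fingers have stopped.
- robot.pause(seconds).
- robot.ik(position, orientation): joint angles nearest the present ones, or None.
- robot.get_state(): the state.
- robot.grab_frame(name): name is "scene" or "top"; returns the picture (400x640x3 uint8, red, green, blue); there is no depth.
- robot.camera_info(name): a dict with "fx", "fy", "cx", "cy" (pixels), "rvec" (rotation vector, rad) and "tvec" (3), from world to camera coordinates, as OpenCV has them. Camera axes: x right, y down, z forward; pixel columns grow to the right and rows downward; lengths in m; the calibration is good to about 2 mm. A picture is of the moment at which its call begins. camera_info takes no time and is no camera call.
A pose or a line that the arm cannot do raises robot.PlanningError and nothing moves.
- robot.sign_off(): hands the job in; it is judged then, once.
The state is a dict: "time": time; "qpos": joint angles; "joint_vel": joint speeds; "effort": joint torques, N m; "ee_pos": TCP position; "tool_rot": TCP orientation; "force": force on the tool from outside, world axes, zero at the start; "moment": the same for the moment, N m; "opening": finger opening in m; "grasp_force": force on a finger pad.
Only numpy, scipy, OpenCV 4.12 (cv2) and the standard library are available. Lean on these libraries where they do the work, as an engineer would, in place of code of your own. Each camera call takes 0.05 s, during which the arm holds its last target. There are 200 camera calls.

TASK

Stand every sample jar upright on the floor of the vacuum chamber, then set the loose cover on the chamber's rim so that it is seated all round and level, and let go of it; lower things into place, do not drop them. With the cover on, press the pump pedal down to its stop and hold it there for half a second, let it up, then squeeze the scanner's trigger fully home and release it to log the batch. Leave the beaker, the dropper bottle and the black reagent jar where they are.

Things in the scene. Friction and masses are not known exactly. Their poses are not given: they have to be found in the camera images.
- chamber: Vacuum chamber: a fixed, open-topped round steel tub, origin at the centre of its underside on the bench, z up. Outer diameter 172, inner diameter 160, inner floor 8 above the bench, rim 106 above the bench (inner depth 98). Stands on the bench somewhere near the middle; a short hose stub sticks out of its side. Sizes in mm.
- cover: Loose chamber cover, 400 g, lying knob up on the bench at the left. From below: round black rubber step 152 diameter, 8 thick (drops inside the chamber's mouth, 4 play all round), aluminium disc 180 diameter, 8 thick (its overhang rests on the rim), upright black knob 32 diameter, 38 tall. Origin: centre of the step's underside, z up; seated, it is 98 above the chamber's origin. Sizes in mm.
- jar1: One of three to five sample jars, all alike: squat amber glass body 44 diameter and 45 tall with a solid white stopper 22 diameter and 35 tall fixed on top (80 tall in all), 140 g. Origin at the centre of its underside, z up. Stands upright on the bench to the robot's right. It can be lifted by the stopper. In the chamber its origin is 8 above the chamber's. Sizes in mm.
- jar2: One of three to five sample jars, all alike: squat amber glass body 44 diameter and 45 tall with a solid white stopper 22 diameter and 35 tall fixed on top (80 tall in all), 140 g. Origin at the centre of its underside, z up. Stands upright on the bench to the robot's right. It can be lifted by the stopper. In the chamber its origin is 8 above the chamber's. Sizes in mm.
- jar3: One of three to five sample jars, all alike: squat amber glass body 44 diameter and 45 tall with a solid white stopper 22 diameter and 35 tall fixed on top (80 tall in all), 140 g. Origin at the centre of its underside, z up. Stands upright on the bench to the robot's right. It can be lifted by the stopper. In the chamber its origin is 8 above the chamber's. Sizes in mm.
- jar4: One of three to five sample jars, all alike: squat amber glass body 44 diameter and 45 tall with a solid white stopper 22 diameter and 35 tall fixed on top (80 tall in all), 140 g. Origin at the centre of its underside, z up. Stands upright on the bench to the robot's right. It can be lifted by the stopper. In the chamber its origin is 8 above the chamber's. Sizes in mm.
- jar5: One of three to five sample jars, all alike: squat amber glass body 44 diameter and 45 tall with a solid white stopper 22 diameter and 35 tall fixed on top (80 tall in all), 140 g. Origin at the centre of its underside, z up. Stands upright on the bench to the robot's right. It can be lifted by the stopper. In the chamber its origin is 8 above the chamber's. Sizes in mm.
- pedal_base: Black steel base of the pump's pedal, fixed on the bench, 140 x 96 x 14; origin at the centre of its underside, x from its free end towards its hinge. May stand far left or far right. Sizes in mm.
- pedal_pad (a point): Where to press: on the middle line of the grey pedal plate's upper face, 95 from the hinge, about 58 above the bench when up; moves with the plate, about 23 down to the stop. The plate, 120 x 74 x 10, is hinged along the base's y at base x = 55, 30 above the bench; its free end points to the base's -x. Sizes in mm.
- pedal (a joint): Pedal angle in rad: 0 up (released), grows when pressed, 0.24 at the stop. A spring returns it; about 3 N at the pad starts it and 7 N brings it to the stop.
- scanner: Hand-held code scanner clamped on its side on a fixed low cradle (grey plate 130 x 90 x 12), far left or right; origin: centre of the cradle's underside. Black handle 28 wide (y), 30 high, along x to its free end at x = -94, centred at y = 0, 60 above the bench. Grey head 50 x 120 x 44, top 82 above the bench, at x = 10 to 60. Sizes in mm.
- squeeze_point (a point): Fixed point at scanner (-36, 7, 60), with the scanner's axes: midway between the handle's back face (y = -14) and the outer face of the fully squeezed trigger (y = 28), 42 from the trigger's hinge; grip here closing along the scanner's y. With the trigger out, the two outer faces are about 53 apart here. Sizes in mm.
- trigger (a joint): Trigger angle in rad: 0 released, grows as it is squeezed towards the handle, 0.25 at its stop. Grey bar 62 long, 8 thick, 24 high on the handle's +y side, hinged about the vertical at scanner (6, 24, 60), running to -x, slanting outwards when released. A spring returns it; about 7 N at the squeeze point brings it to the stop. Sizes in mm.
- beaker: Bystander: empty glass beaker, 84 diameter, 110 tall, origin at the centre of its underside, beyond the chamber. Sizes in mm.
- dropper: Bystander: small amber dropper bottle, 32 diameter, 70 tall, origin at the centre of its underside, beyond the chamber. Sizes in mm.
- reagent: Bystander: black reagent jar, 72 diameter, 150 tall, origin at the centre of its underside, at the far left. Sizes in mm.
There are look-alikes about, which are no part of the job. Leave any yellow look-alike of the jar2 alone.

How it is judged:
On the way, in this order (a step that is already met when the one before it is completed fails the run):
1. every jar stands upright on the chamber's floor (horizontal distance between each of jar1, jar2, jar3, jar4, jar5 and chamber below 0.062 m and z of each of jar1, jar2, jar3, jar4, jar5 in the frame of chamber below 0.016 m and angle between each of jar1, jar2, jar3, jar4, jar5's own z axis and vertical below 0.15 rad), for 0.2 s.
2. the cover is seated level on the rim and let go (horizontal distance between cover and chamber below 0.007 m and z of cover in the frame of chamber between 0.094 and 0.101 m and angle between cover's own z axis and vertical below 0.035 rad and contact force between the fingers and cover below 0.5 N), for 0.3 s.
3. the pedal is held at its stop with the cover seated (value of joint pedal above 0.2 rad and horizontal distance between cover and chamber below 0.007 m and z of cover in the frame of chamber between 0.094 and 0.101 m and angle between cover's own z axis and vertical below 0.035 rad), for 0.3 s.
4. the pedal is up again (value of joint pedal below 0.05 rad), for 0.1 s.
5. the trigger is squeezed home with the cover seated (value of joint trigger above 0.2 rad and horizontal distance between cover and chamber below 0.007 m and z of cover in the frame of chamber between 0.094 and 0.101 m and angle between cover's own z axis and vertical below 0.035 rad), for 0.1 s.
At the end, for the whole second after the job is handed in: Every jar upright on the chamber floor (tilt < 0.15 rad, within 62 mm of the axis, underside < 16 mm up); cover within 7 mm of centre, underside 94-101 mm up, tilt < 0.035 rad; all at rest (< 0.02 m/s); pedal and trigger within 0.05 rad of released (all of step 1 and horizontal distance between cover and chamber below 0.007 m and z of cover in the frame of chamber between 0.094 and 0.101 m and angle between cover's own z axis and vertical below 0.035 rad and value of joint each of pedal, trigger below 0.05 rad and linear speed of each of cover, jar1, jar2, jar3, jar4, jar5 below 0.02 m/s); the robot touches nothing.
It fails at once if a bystander (beaker, dropper bottle, reagent jar) is moved more than 30 mm or tipped over (distance of any of beaker, dropper, reagent from where it was at the start of the episode above 0.03 m or angle between any of beaker, dropper, reagent's own z axis and vertical above 0.5 rad).
It fails at once if the cover is dropped: it falls free, not touched by the fingers, faster than 0.5 m/s above rim height (contact force between the fingers and cover below 0.1 N and height (world z) of cover above 0.104 m and linear speed of cover above 0.5 m/s).
It fails at once if a jar is dropped: it falls free, not touched by the fingers, faster than 0.6 m/s, more than 30 mm up ((contact force between the fingers and jar1 below 0.1 N and height (world z) of jar1 above 0.03 m and linear speed of jar1 above 0.6 m/s) or (contact force between the fingers and jar2 below 0.1 N and height (world z) of jar2 above 0.03 m and linear speed of jar2 above 0.6 m/s) or (contact force between the fingers and jar3 below 0.1 N and height (world z) of jar3 above 0.03 m and linear speed of jar3 above 0.6 m/s) or (contact force between the fingers and jar4 below 0.1 N and height (world z) of jar4 above 0.03 m and linear speed of jar4 above 0.6 m/s) or (contact force between the fingers and jar5 below 0.1 N and height (world z) of jar5 above 0.03 m and linear speed of jar5 above 0.6 m/s)).
Of jar1, jar2, jar3, jar4, jar5 only 3 to 5 are there at a start; the rules pass over those that are not, and their reading is None.
At some moment in a run one of jar1, jar2, jar3, jar4, jar5, cover may be knocked a few centimetres aside while the robot is not near it.
It also fails if it takes over 210 s, if anything falls off the work surface, if the arm or the gripper's body presses on something with over 40 N, if the wrist force passes 120 N, or if a joint passes its speed limit or range.

## Working session

There is one attempt and no reset: what is moved stays moved. The work goes in short steps, each a Python script; the robot and the scene stay as the last script left them, time stands still between calls to the robot, and variables do not carry over. Pictures are saved under pics/ and viewed, at most 14 in all, crops included, and the job is handed in when it is done.

```bash
mkdir -p pics; ls; python3 - <<'E'
from rig import robot
import cv2
for n in ("scene","top"):
    im=robot.grab_frame(n); cv2.imwrite(f"pics/{n}0.png",im[:,:,::-1]); print(n,robot.camera_info(n))
print(robot.get_state())
E
```

```text
pics
scene {'fx': 490.21954069660404, 'fy': 490.21954069660404, 'cx': 325.4930738649612, 'cy': 200.90258926200158, 'rvec': array([ 1.74845082,  1.82503198, -0.7503831 ]), 'tvec': array([-0.06025324, -0.35856375,  1.61167561])}
top {'fx': 466.47849642737964, 'fy': 466.47849642737964, 'cx': 322.38803596763734, 'cy': 202.17216949056012, 'rvec': array([ 2.12170894, -2.14449854,  0.22397173]), 'tvec': array([0.06303156, 0.56687405, 1.24346836])}
{'time': 0.1, 'qpos': array([-1.3175243 ,  0.41789468, -0.01028776,  1.61406948,  0.00470623,
        1.110712  , -0.05298389]), 'joint_vel': array([ 0.00078906,  0.00051591,  0.00056437, -0.00051919,  0.00141746,
       -0.00185236,  0.00032209]), 'effort': array([ 9.36689139e-04, -8.52610016e+01,  6.39956016e-01, -4.26705694e+01,
       -4.88706760e-02,  1.63562782e-02, -1.09704996e-05]), 'ee_pos': array([0.1815075 , 0.59774941, 0.22391885]), 'tool_rot': array([[-9.56872116e-01,  2.90509394e-01, -2.15289673e-04],
       [ 2.90509458e-01,  9.56871557e-01, -1.03819218e-03],
       [-9.56000154e-05, -1.05596083e-03, -9.99999438e-01]]), 'force': array([-0.30333044,  0.21831513,  0.31535179]), 'moment': array([ 0.03736602, -0.02350233,  0.02691723]), 'grasp_force': 0.0, 'opening': 0.09380777490356902}
```

View pics/scene0.png

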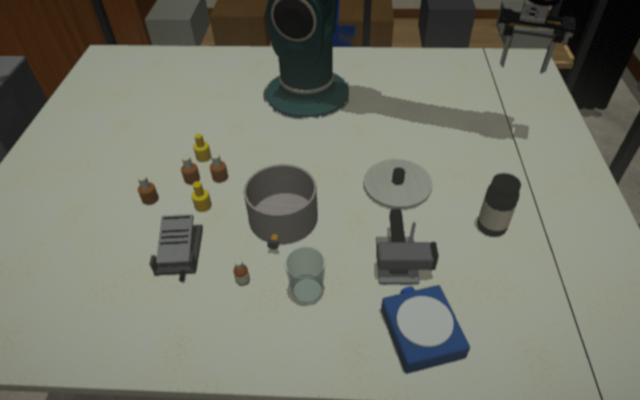

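View pics/top0.png

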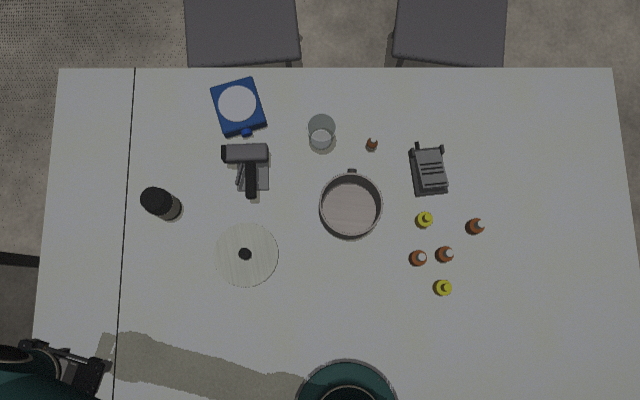

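The top view shows three amber jars with white stoppers at (475,226), (445,254) and (418,258). The two yellow ones at (425,219) and (443,288) are look-alikes. The dropper is at (372,144), chamber (350,205), cover (247,255), scanner (250,170), pedal (430,170) and beaker (321,132). I'll enlarge to confirm these.

```bash
cat > vis.py <<'E'
import numpy as np, cv2
from rig import robot
CI={n:robot.camera_info(n) for n in("scene","top")}
def grab(n): return np.ascontiguousarray(robot.grab_frame(n)[:,:,::-1])
def K(n):
    c=CI[n]; return np.array([[c["fx"],0,c["cx"]],[0,c["fy"],c["cy"]],[0,0,1.]])
def ray(n,uv):
    R=cv2.Rodrigues(CI[n]["rvec"])[0]; return -R.T@CI[n]["tvec"], R.T@np.linalg.inv(K(n))@np.array([uv[0],uv[1],1.])
def plane(n,uv,z):
    o,d=ray(n,uv); return (o+d*(z-o[2])/d[2])[:2]
def proj(n,p): return cv2.projectPoints(np.array([p],float),CI[n]["rvec"],CI[n]["tvec"],K(n),None)[0].ravel()
def blobs(im,lo,hi,amin=15,roi=None):
    m=cv2.inRange(cv2.cvtColor(im,cv2.COLOR_BGR2HSV),lo,hi)
    if roi: q=np.zeros_like(m); x0,y0,x1,y1=roi; q[y0:y1,x0:x1]=m[y0:y1,x0:x1]; m=q
    n,l,s,c=cv2.connectedComponentsWithStats(m)
    return [(c[i],s[i]) for i in range(1,n) if s[i,4]>=amin],m
E
python3 - <<'E'
from vis import *
t=cv2.imread("pics/top0.png"); s=cv2.imread("pics/scene0.png")
a=cv2.resize(t[135:305,390:500],None,fx=3.5,fy=3.5,interpolation=cv2.INTER_CUBIC)
b=cv2.resize(t[130:300,205:285],None,fx=3.5,fy=3.5,interpolation=cv2.INTER_CUBIC)
cv2.imwrite("pics/crop1.png",cv2.convertScaleAbs(np.hstack([b,a]),alpha=1.6))
c=cv2.resize(s[120:280,130:250],None,fx=3,fy=3,interpolation=cv2.INTER_CUBIC)
d=cv2.resize(s[155:315,360:500],None,fx=3,fy=3,interpolation=cv2.INTER_CUBIC)
cv2.imwrite("pics/crop2.png",cv2.convertScaleAbs(np.hstack([c,d]),alpha=1.6))
E
```

```text
(no output)
```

View pics/crop1.png

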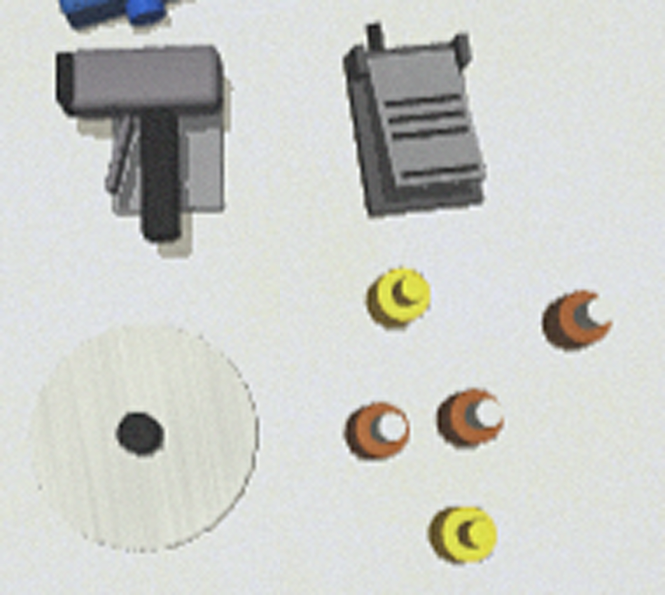

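View pics/crop2.png

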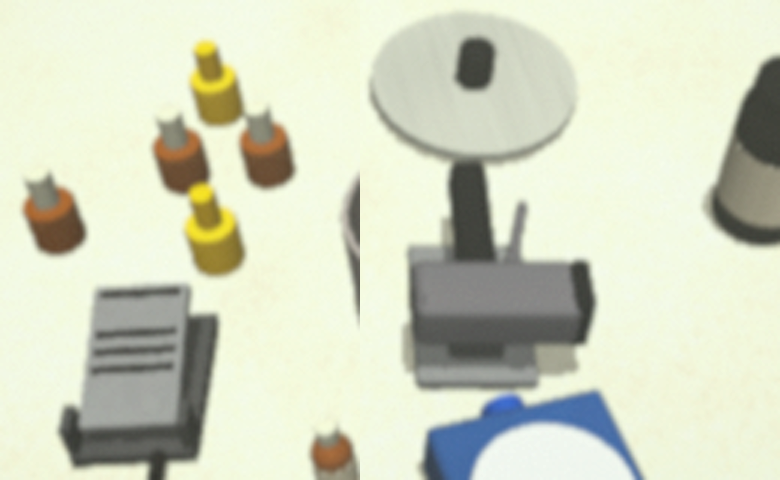

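The crops confirm three amber jars with white stoppers; both yellow-stoppered ones are look-alikes, and the small amber one at (372,144) is the dropper. The scanner's handle points at the robot with its trigger on the +y side. The pedal's hinge posts are at its far end. Next I'll measure.

```bash
cat >> vis.py <<'E'
def ellfit(m,inside=None):
    cs=cv2.findContours(m,cv2.RETR_EXTERNAL,cv2.CHAIN_APPROX_NONE)[0]
    if inside is not None: cs=[c for c in cs if cv2.pointPolygonTest(cv2.convexHull(c),inside,False)>=0]
    return cv2.fitEllipse(cv2.convexHull(max(cs,key=cv2.contourArea)))
def jars(im,n="top",roi=(385,150,640,330)):
    """amber jars: bright top face of the body (z=45 mm)"""
    out=[]
    b,m=blobs(im,(3,120,60),(17,255,255),25,roi)
    for c,s in b: 
        sub=np.zeros_like(m); x,y,w,h=s[:4]; sub[y:y+h,x:x+w]=m[y:y+h,x:x+w]
        pts=cv2.findNonZero(sub); (u,v),r=cv2.minEnclosingCircle(pts); out.append((plane(n,(u,v),.045),(u,v),r,s[4]))
    return out
E
python3 - <<'E'
from vis import *
t=cv2.imread("pics/top0.png"); s=cv2.imread("pics/scene0.png")
hsv=cv2.cvtColor(t,cv2.COLOR_BGR2HSV)
for u,v in[(447,259),(440,257),(416,262),(475,231),(449,254),(350,205),(350,178),(380,205),(320,205),(300,205),(230,240),(247,245),(430,170),(414,185),(260,183)]: print((u,v),hsv[v,u],end=' ')
print()
for j in jars(t): print("jar",*j)
g=cv2.cvtColor(t,cv2.COLOR_BGR2GRAY)
for v in(195,205): print(v,g[v,312:392:1])
print(g[168:246,350])
# knob
b,m=blobs(t,(0,0,0),(180,255,60),20,(215,225,280,290))
for c,ss in b: print("knob",c,ss,plane("top",c,.054-.006))
E
```

```text
(447, 259) [ 13 168 102] (440, 257) [ 13 162 101] (416, 262) [ 12 158 105] (475, 231) [ 12 167 101] (449, 254) [105   4 141] (350, 205) [ 11  16 127] (350, 178) [ 0 10 53] (380, 205) [10 14 56] (320, 205) [ 19  17 119] (300, 205) [ 98   7 142] (230, 240) [ 36   9 141] (247, 245) [ 34  14 141] (430, 170) [ 0  3 97] (414, 185) [150   6  46] (260, 183) [45  5 97] 
jar [ 0.49920999 -0.37088379] (476.0454406738281, 225.43939208984375) 7.500494956970215 95
jar [ 0.42220487 -0.2796918 ] (445.25, 253.5) 7.603553295135498 99
jar [ 0.41222714 -0.20440246] (418.2241516113281, 257.4482727050781) 7.650402545928955 102
195 [140 142 141 139 140 140 143 137 109 110  58  43  49  78  83 129 122 121
 121 122 117 123 119 120 122 119 121 119 118 122 121 120 122 120 120 121
 120 122 122 122 122 122 122 120 122 122 121 123 120 122 123 121 119 122
 118 122 121 122 125  88  40  43  46  50  47  48  45  64 129 113 145 140
 140 140 141 140 141 140 141 143]
205 [141 141 140 142 141 140 110  83 116  73  82 124 122 120 120 121 120 121
 122 121 121 125 121 120 122 122 123 123 122 123 121 121 121 123 125 122
 123 124 123 124 123 120 124 121 121 121 122 120 121 121 120 119 120 121
 123 122 120 121 122 119 121 124 121  96  44  45  46  46  54 110 120 134
 142 141 141 141 140 139 138 139]
[103  52  55  52  78 120 104  45  51  50  52  52  49  47  59  78  96 125
 123 119 122 122 122 121 118 122 123 122 124 123 124 120 123 120 121 121
 123 123 124 120 122 124 124 124 122 125 124 125 125 124 125 125 123 125
 126 130 127 123 125 125 126 127 123 128 125 119 118 103  45  47  47  72
 107 119 144 139 142 141]
knob [244.52991453 253.36752137] [239 248  12  12 117] [0.42839636 0.27063042]
```

```bash
cat >> vis.py <<'E'
def circfit(p):
    p=np.array(p)
    for _ in range(6):
        A=np.c_[2*p,np.ones(len(p))]; x=np.linalg.lstsq(A,(p**2).sum(1),rcond=None)[0]
        r=np.sqrt(x[2]+x[0]**2+x[1]**2); e=abs(np.hypot(*(p-x[:2]).T)-r)
        p=p[e<=max(2*np.median(e),.001)]
    return x[:2],r,len(p),e.mean()
def edges(im,n,c,r,z,thr,lo,hi,step=.0005,inward=True):
    """on plane z, scan radially about c between lo and hi for the first pixel below thr"""
    g=cv2.GaussianBlur(cv2.cvtColor(im,cv2.COLOR_BGR2GRAY),(3,3),0).astype(np.float32); out=[]
    rr=np.arange(hi,lo,-step) if inward else np.arange(lo,hi,step)
    for a in np.radians(np.arange(0,360,3)):
        P=[(c[0]+q*np.cos(a),c[1]+q*np.sin(a),z) for q in rr]
        uv=cv2.projectPoints(np.array(P),CI[n]["rvec"],CI[n]["tvec"],K(n),None)[0].reshape(-1,2).astype(np.float32)
        v=cv2.remap(g,uv[:,:1],uv[:,1:],cv2.INTER_LINEAR).ravel()
        k=np.argmax(v<thr)
        if v[k]<thr and k>0: out.append(P[k][:2])
    return out
E
python3 - <<'E'
from vis import *
t=cv2.imread("pics/top0.png"); s=cv2.imread("pics/scene0.png")
for n in CI: print(n,ray(n,(0,0))[0])
c=plane("top",(350.5,205),.106); print(c)
for thr in(130,): print("outer",thr,circfit(edges(t,"top",c,0,.106,thr,.07,.11)))
print("inner dark",circfit(edges(t,"top",c,0,.106,85,.065,.085,inward=False)))
# cover disc outline z=.016
k=plane("top",(244.5,253.4),.05)
g=cv2.cvtColor(t,cv2.COLOR_BGR2GRAY); print(g[255,205:290])
# pedal & scanner: masks
for nm,roi,lo,hi in(("pedal plate",(400,135,460,205),85,115),("scanner head",(215,135,280,205),0,75),("dark pedal",(400,135,460,205),0,75),("grey cradle",(215,135,280,205),76,110)):
    m=np.zeros_like(g);x0,y0,x1,y1=roi;m[y0:y1,x0:x1]=cv2.inRange(g,lo,hi)[y0:y1,x0:x1]
    m=cv2.morphologyEx(m,cv2.MORPH_CLOSE,np.ones((5,5))) if 'plate' in nm else m
    cs=cv2.findContours(m,cv2.RETR_EXTERNAL,cv2.CHAIN_APPROX_NONE)[0]
    for q in cs:
        if cv2.contourArea(q)>40: r=cv2.minAreaRect(q); print(nm,r,cv2.boxPoints(r).round(1).tolist())
a=cv2.resize(t[130:205,210:280],None,fx=5,fy=5,interpolation=cv2.INTER_CUBIC)
b=cv2.resize(t[135:205,395:460],None,fx=5,fy=5,interpolation=cv2.INTER_CUBIC)
b=cv2.copyMakeBorder(b,0,25,0,0,cv2.BORDER_CONSTANT)
cv2.imwrite("pics/crop3.png",cv2.convertScaleAbs(np.hstack([a,b]),alpha=1.7))
E
```

```text
scene [1.36655222 0.14673143 0.91689781]
top [0.32648887 0.08682802 1.32566913]
[ 0.54909072 -0.01653138]
outer 130 (array([ 0.54615647, -0.01463718]), np.float64(0.09223029823194205), 69, np.float64(0.0013153260373105272))
inner dark (array([ 0.53855769, -0.01160048]), np.float64(0.07152833312164703), 38, np.float64(0.00041122131453690235))
[140 137 139 140 140 139 142 137 137 139 136 136 136 135 135 134 139 137
 136 134 137 136 133 132 137 138 137 135 136 130 132 135 136  93  27  34
  37  39  36  37  36  39  40  37  28  29  67 143 136 133 130 131 134 134
 134 132 133 132 136 133 134 134 134 131 132 132 135 130 134 134 136 136
 136  90 144 142 140 140 142 141 140 142 139 141 140]
pedal plate ((430.8511047363281, 167.39683532714844), (55.743507385253906, 30.53408432006836), 83.0887680053711) [[412.29998779296875, 141.60000610351562], [442.70001220703125, 137.89999389648438], [449.3999938964844, 193.1999969482422], [419.0, 196.89999389648438]]
scanner head ((245.3216552734375, 171.5762939453125), (55.3065299987793, 47.360191345214844), 87.39744567871094) [[220.39999389648438, 145.0], 
[... 451 characters left out ...]
625), (16.40512466430664, 39.1336784362793), 17.35402488708496) [[247.39999389648438, 200.89999389648438], [259.1000061035156, 163.5], [274.70001220703125, 168.39999389648438], [263.1000061035156, 205.8000030517578]]
grey cradle ((237.1000213623047, 174.6999969482422), (35.329872131347656, 13.86362075805664), 63.43495178222656) [[223.0, 162.0], [235.39999389648438, 155.8000030517578], [251.1999969482422, 187.39999389648438], [238.8000030517578, 193.60000610351562]]
grey cradle ((245.68508911132812, 150.51657104492188), (14.979267120361328, 38.84097671508789), 86.98721313476562) [[225.89999389648438, 144.10000610351562], [264.70001220703125, 142.0], [265.5, 157.0], [226.6999969482422, 159.0]]
```

View pics/crop3.png

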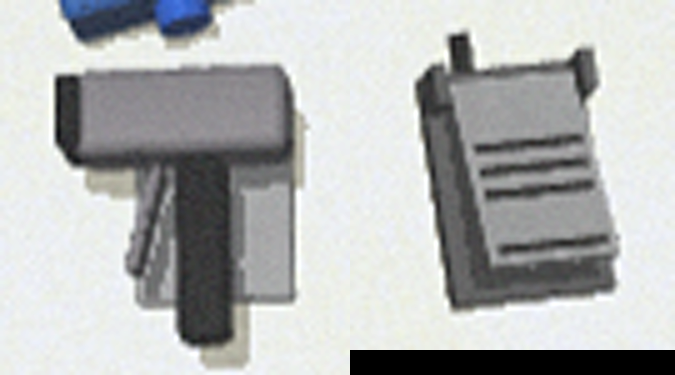

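Crop3 pixels in the full image. The scanner's handle axis is about u=250.4, from v=162 to its end near 197. Its cradle corners are (238,190.4) and (269,190.4), and the head spans v=142.5 to 158. The pedal's base free edge runs (416,196.4) to (448.4,192.6), and the plate's free end (423,188) to (447.6,186).

```bash
cat >> vis.py <<'E'
from scipy.optimize import least_squares
def chamber(ims,c0=(.547,-.0145),thr=130,r=.086):
    """rim outline (z=.106) on the half facing away from each camera"""
    P=[]
    for n,im in ims.items():
        d=np.array(c0)-ray(n,(0,0))[0][:2]; d/=np.hypot(*d)
        e=np.array(edges(im,n,c0,0,.106,thr,.075,.105)); v=(e-c0)/np.hypot(*(e-c0).T)[:,None]
        e=e[v@d>.35]; s=least_squares(lambda x:np.hypot(*(e-x).T)-r,c0,loss="soft_l1",f_scale=.001); print(n,s.x,len(e),np.abs(s.fun).mean()); P.append(e)
    P=np.vstack(P); return least_squares(lambda x:np.hypot(*(P-x).T)-r,c0,loss="soft_l1",f_scale=.001).x
E
python3 - <<'E'
from vis import *
t=cv2.imread("pics/top0.png"); s=cv2.imread("pics/scene0.png")
g=cv2.cvtColor(s,cv2.COLOR_BGR2GRAY); print("bench scene",g[130,280],g[200,340])
print("CH",chamber({"top":t,"scene":s},thr=128), chamber({"top":t,"scene":s},thr=115))
p=lambda u,v,z:plane("top",(u,v),z)
A,B=p(416,196.4,.014),p(448.4,192.6,.014); print("ped base edge",A,B,np.hypot(*(A-B)))
y=(A-B)/np.hypot(*(A-B)); x=np.array([y[1],-y[0]]); print("x dir",x)
F=(p(423,188,.064)+p(447.6,186,.064))/2
print("pad from base",(A+B)/2+x*(70-38)*1e-3,"from plate",F+x*.0245)
h0,h1=p(250.2,162,.075),p(250.8,197,.075); hx=(h0-h1)/np.hypot(*(h0-h1)); print("handle",h0,h1,hx,"end")
C0,C1=p(238,190.4,.012),p(269,190.4,.012); cy=(C0-C1)/np.hypot(*(C0-C1)); print("cradle",C0,C1,cy,np.hypot(*(C0-C1)))
H=p(245,142.8,.082),p(245,157.5,.082); print("head far/near x",H)
E
```

```text
bench scene 154 154
top [ 0.55379097 -0.0165651 ] 42 0.0012102325765115194
scene [ 0.55789714 -0.01716481] 35 0.0004033458039586784
top [ 0.5507404  -0.01516634] 43 0.0013579213062937323
scene [ 0.55909646 -0.01500769] 16 0.0001901632254558295
CH [ 0.55627626 -0.01621347] [ 0.55234691 -0.01357219]
ped base edge [ 0.5894081  -0.21396201] [ 0.59981926 -0.30860184] 0.09521076079509973
x dir [0.99400347 0.10934855]
pad from base [ 0.62642179 -0.25778277] from plate [ 0.62998566 -0.25518686]
handle [0.67806382 0.25573399] [0.57931347 0.25251682] [0.99946973 0.03256156] end
cradle [0.61167754 0.29778541] [0.61095698 0.20903094] [0.00811832 0.99996705] 0.08875739394534407
head far/near x (array([0.73125221, 0.27003811]), array([0.68901884, 0.26927241]))
```

```bash
cat > act.py <<'E'
from vis import *
CH=np.array([.555,-.0155])
def down(th):
    y=np.array([np.cos(th),np.sin(th),0]); z=np.array([0,0,-1.]); return np.c_[np.cross(y,z),y,z]
def over(p,z,th):
    """joint move to above p, taking the half-turn nearer the present joints"""
    q=robot.get_state()["qpos"]; best=None
    for t in(th,th+np.pi):
        s=robot.ik([*p,z],down(t))
        if s is not None and (best is None or abs(s-q).max()<best[0]): best=(abs(s-q).max(),t)
    robot.move_ptp([*p,z],down(best[1]))
def lin(p,z,v=.15,thr=None): return robot.move_linear([*p,z],velocity=v,threshold=thr)
def st(): s=robot.get_state(); return dict(t=round(s["time"],1),p=s["ee_pos"].round(4).tolist(),op=round(s["opening"],4),gf=round(s["grasp_force"],1),f=s["force"].round(1).tolist())
def putjar(p,off,th=np.pi/2):
    robot.gripper_to(.05)
    over(p,.20,th); lin(p,.068,.12); robot.gripper_to(.0); print("grip",st())
    lin(p,.215,.15); print("lifted",st())
    q=CH+off; lin(q,.215,.2); lin(q,.095,.12); hit=lin(q,.074,.03,5); print("down",hit,st())
    robot.gripper_to(.036); lin(q,.22,.2)
E
python3 - <<'E'
from act import *
robot.gripper_to(.05)
over((.40,.25),.30,np.pi/2)
J=jars(grab("top")); print([j[0].round(4).tolist() for j in J])
p=max((j[0] for j in J),key=lambda a:a[1])
putjar(p,(.038,0))
t=grab("top"); cv2.imwrite("pics/top1.png",t); print([(j[0].round(4).tolist(),round(j[2],1)) for j in jars(t)],st())
E
```

```text
[[0.4992, -0.3709], [0.4219, -0.2793], [0.4117, -0.2041]]
grip {'t': 6.2, 'p': [0.4117, -0.204, 0.068], 'op': 0.0215, 'gf': 30.0, 'f': [0.0, -0.7, -1.8]}
lifted {'t': 7.4, 'p': [0.4114, -0.2039, 0.2143], 'op': 0.0216, 'gf': 30.0, 'f': [0.2, 0.5, -3.0]}
down True {'t': 10.6, 'p': [0.5928, -0.0157, 0.0757], 'op': 0.0219, 'gf': 30.0, 'f': [-1.0, 0.0, 4.9]}
[([0.499, -0.3707], 7.5), ([0.4222, -0.2797], 7.6)] {'t': 12.0, 'p': [0.5924, -0.0154, 0.2187], 'op': 0.0359, 'gf': 0.0, 'f': [0.6, -0.7, 0.2]}
```

View pics/top1.png

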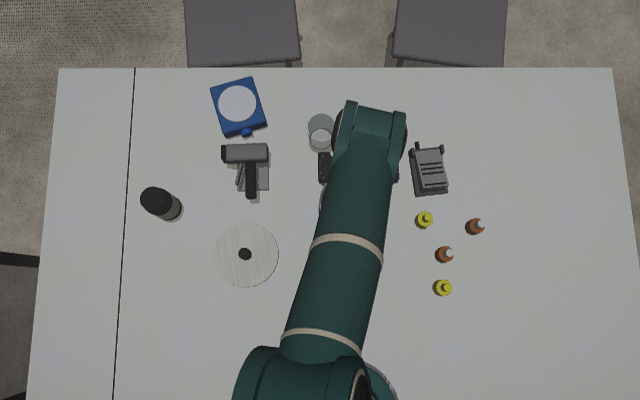

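The remaining jars at (475,226) and (445,254) haven't moved and aren't hidden, so I'll place both.

```bash
python3 - <<'E'
from act import *
for off in((-.019,-.033),(-.019,.033)):
    J=jars(grab("top")); print([j[0].round(4).tolist() for j in J])
    p=max((j[0] for j in J),key=lambda a:a[1])
    putjar(p,off)
over((.36,-.35),.35,np.pi/2)
t=grab("top"); s=grab("scene"); print([j[0].tolist() for j in jars(t)],st())
a=cv2.resize(t[160:300,205:395],None,fx=2.5,fy=2.5,interpolation=cv2.INTER_CUBIC)
b=cv2.resize(s[130:270,225:365],None,fx=2.5,fy=2.5,interpolation=cv2.INTER_CUBIC)
cv2.imwrite("pics/crop4.png",cv2.convertScaleAbs(np.hstack([a[:,:450],b]),alpha=1.5))
cv2.imwrite("pics/top2.png",t)
E
```

```text
[[0.499, -0.3707], [0.4219, -0.2793]]
grip {'t': 15.5, 'p': [0.4218, -0.2792, 0.068], 'op': 0.0214, 'gf': 30.0, 'f': [0.7, -0.3, -0.8]}
lifted {'t': 16.6, 'p': [0.4215, -0.279, 0.2143], 'op': 0.0212, 'gf': 30.0, 'f': [-0.5, 1.2, -2.1]}
down True {'t': 19.8, 'p': [0.5358, -0.0487, 0.0756], 'op': 0.0214, 'gf': 30.0, 'f': [1.4, -1.2, 2.5]}
[[0.4992, -0.3709]]
grip {'t': 24.7, 'p': [0.4992, -0.3709, 0.068], 'op': 0.0213, 'gf': 30.0, 'f': [-0.2, 0.8, -0.4]}
lifted {'t': 25.8, 'p': [0.4989, -0.3706, 0.2141], 'op': 0.0215, 'gf': 30.0, 'f': [0.6, 0.2, -1.3]}
down True {'t': 29.7, 'p': [0.5358, 0.0174, 0.0756], 'op': 0.0214, 'gf': 30.0, 'f': [-0.5, -0.1, 4.6]}
[] {'t': 32.7, 'p': [0.3608, -0.3491, 0.3496], 'op': 0.036, 'gf': 0.0, 'f': [0.1, 0.4, -0.0]}
```

View pics/crop4.png

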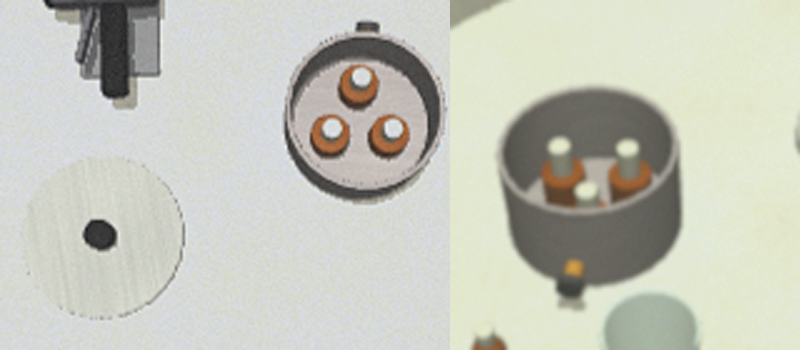

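All three jars stand upright in the chamber. Before placing the cover I'll pin down the chamber centre more precisely, using known TCP positions as a check.

```bash
python3 - <<'E'
from act import *
t=grab("top"); s=grab("scene")
def prof(im,n,z,a,rr,c=CH):
    g=cv2.cvtColor(im,cv2.COLOR_BGR2GRAY).astype(np.float32)
    v=0
    for d in np.radians(np.arange(-6,7,2)):
        P=np.array([(c[0]+q*np.cos(a+d),c[1]+q*np.sin(a+d),z) for q in rr])
        uv=cv2.projectPoints(P,CI[n]["rvec"],CI[n]["tvec"],K(n),None)[0].reshape(-1,2).astype(np.float32)
        v=v+cv2.remap(g,uv[:,:1],uv[:,1:],cv2.INTER_LINEAR).ravel()
    return (v/7).round().astype(int)
rr=np.arange(.066,.104,.002)
print((rr*1000).round().astype(int))
for n,im in(("top",t),("scene",s)):
    for a in range(0,360,45): print(n,a,prof(im,n,.106,np.radians(a),rr))
# bias check: placed jars' bodies vs where they were released
b=jars(t,roi=(325,175,380,235)); print("jars",[j[0].round(4).tolist() for j in b],"expected",[(CH+o).tolist() for o in((.038,0),(-.019,-.033),(-.019,.033))])
E
```

```text
[ 66  68  70  72  74  76  78  80  82  84  86  88  90  92  94  96  98 100
 102]
top 0 [ 51  50  51  51  49  46  78 111 121  98  80  69  73  73  87 120 137 144
 145]
top 45 [ 51  49  48  48  48  50  82 112 121 131 141 145 144 144 144 144 144 145
 144]
top 90 [125 125 122 114  92  73  71 111 101 109 135 144 145 144 144 145 144 144
 144]
top 135 [ 43  49  78 115 129 127 118 116 121 103  62  47  47  47  58  92 131 146
 145]
top 180 [129 129 129 128 128 128 127 123 121 119 104  65  47  49  50  67  87 105
 118]
top 225 [127 127 126 126 126 122 108  87  93 114 111 100 116 135 145 144 144 144
 145]
top 270 [ 73  54  46  48  48  47  47  56  99 120 118 132 143 145 144 144 144 144
 144]
top 315 [ 51  49  50  51  51  48  54  84 118 126 133 141 144 144 143 144 143 143
 143]
scene 0 [110  95  83  76  73  76  82  92  99 100  94  83  74  68  67  67  69  69
  69]
scene 45 [73 71 68 64 62 67 81 94 99 93 81 70 64 63 63 63 62 62 62]
scene 90 [ 60  60  59  58  59  71  89 104 110 119 138 149 152 152 152 152 152 152
 152]
scene 135 [ 64  63  64  65  70  81  96 111 125 136 145 149 151 152 152 152 152 152
 152]
scene 180 [ 69  69  70  71  76  83  94 106 118 130 138 145 149 151 152 152 152 152
 152]
scene 225 [ 67  66  65  65  67  72  80  92 106 119 131 140 147 151 152 152 152 152
 152]
scene 270 [ 60  59  59  58  57  56  58  69  89 109 124 138 147 151 152 152 152 152
 152]
scene 315 [ 79  78  76  74  73  71  71  79  92 101  98  84  69  64  70  84  99 113
 127]
jars [[0.5933, -0.0155], [0.5371, 0.0173], [0.5363, -0.0488]] expected [[0.5930000000000001, -0.0155], [0.536, -0.0485], [0.536, 0.0175]]
```

Top-view positions match the robot's to within about 1 mm. The rim profile puts the chamber centre at about (0.554, −0.0165). Now the cover: I'll grip the knob along x to centre it, then along y.

```bash
sed -i 's/^CH=.*/CH=np.array([.554,-.0165])/' act.py; python3 - <<'E'
from act import *
t=grab("top"); b,m=blobs(t,(0,0,0),(180,255,60),60,(190,205,310,310)); print([(c,s[:5]) for c,s in b])
c=min(b,key=lambda b:abs(b[1][4]-117))[0]; k=plane("top",c,.049); print(k)
robot.gripper_to(.07)
over(k,.20,0); lin(k,.041,.12); robot.gripper_to(0); a=st(); print(a); robot.gripper_to(.07)
lin(k,.09); over(k,.09,np.pi/2); lin(k,.041,.1); robot.gripper_to(0); print(st())
lin(k,.06,.05); print("lift",st())
lin(k,.20,.12); lin(CH,.20,.15)
s=grab("scene"); cv2.imwrite("pics/crop5.png",cv2.resize(s[90:270,200:400],None,fx=3,fy=3)); print(st())
E
```

```text
[(array([244.56896552, 253.40517241]), array([239, 248,  12,  12, 116], dtype=int32))]
[0.4282133  0.27037884]
{'t': 38.0, 'p': [0.4283, 0.2704, 0.0411], 'op': 0.0312, 'gf': 30.0, 'f': [1.3, -0.7, 0.2]}
{'t': 41.8, 'p': [0.4283, 0.2706, 0.0411], 'op': 0.0315, 'gf': 30.0, 'f': [-0.9, 1.1, 2.6]}
lift {'t': 42.4, 'p': [0.4281, 0.2705, 0.0601], 'op': 0.0318, 'gf': 30.0, 'f': [-0.6, -0.7, -3.7]}
{'t': 46.0, 'p': [0.5539, -0.016, 0.2], 'op': 0.0316, 'gf': 30.0, 'f': [0.1, 0.5, -3.6]}
```

View pics/crop5.png

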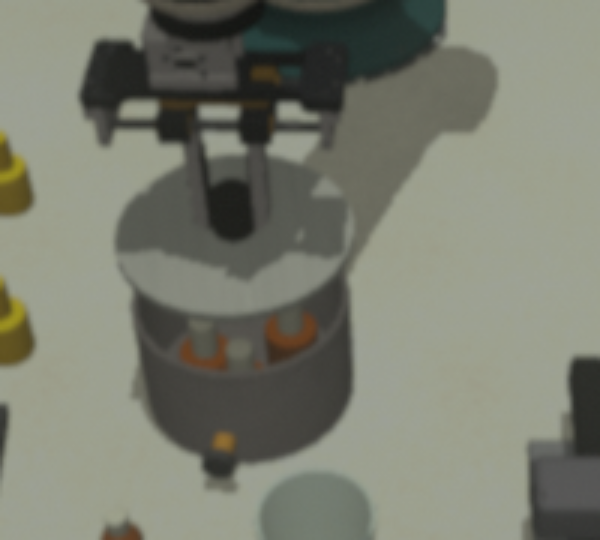

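The cover is held level above the chamber, and the jars below are still in place. I'll lower it.

```bash
python3 - <<'E'
from act import *
lin(CH,.156,.08); h=lin(CH,.1385,.02,5); print(h,st())
E
```

```text
True {'t': 47.5, 'p': [0.5539, -0.0165, 0.1391], 'op': 0.0313, 'gf': 30.0, 'f': [-2.2, 0.0, 8.5]}
```

Contact came at 0.1391 m; the seated height is 0.139 m, so it is down. I'll release and check.

```bash
python3 - <<'E'
from act import *
robot.gripper_to(.06); robot.pause(.4); lin(CH,.22,.15); over((.42,-.30),.30,np.pi/2); robot.gripper_to(0)
t=grab("top"); s=grab("scene")
b,_=blobs(t,(0,0,0),(180,255,60),60,(325,175,375,235)); print([(plane("top",c,.147).round(4),q[4]) for c,q in b],st())
a=cv2.resize(t[130:300,205:500],None,fx=2.7,fy=2.7)[:400]; c=cv2.resize(s[130:290,130:500],None,fx=2.15,fy=2.15)[:200]
A=np.zeros((600,800,3),np.uint8); A[:400,:a.shape[1]]=a[:,:800]; A[400:,:c.shape[1]]=c[:,:800]
cv2.imwrite("pics/crop6.png",cv2.convertScaleAbs(A,alpha=1.4))
E
```

```text
[(array([ 0.5512, -0.0153]), np.int32(131))] {'t': 51.5, 'p': [0.42, -0.3, 0.3], 'op': 0.0004, 'gf': 0.0, 'f': [0.7, 0.5, -0.4]}
```

View pics/crop6.png

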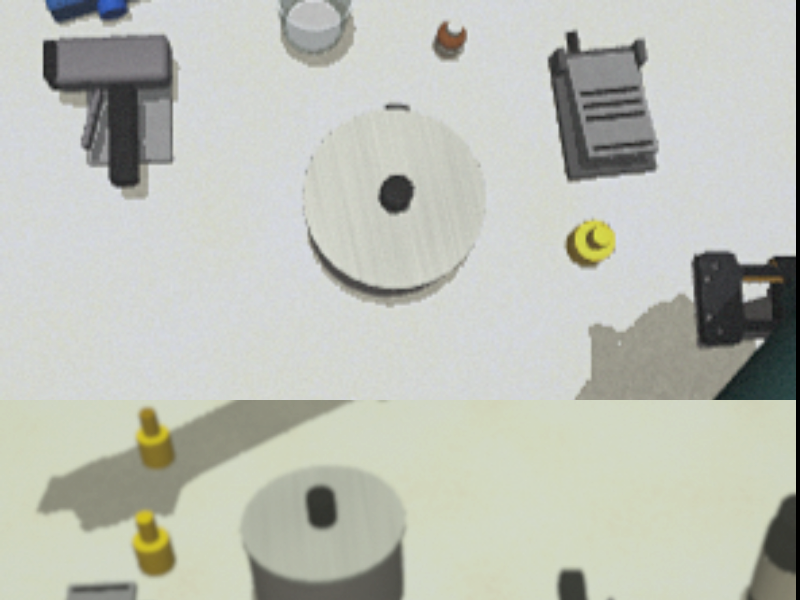

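The cover is seated level on the rim at knob pixel (351,201), and the jars are inside. Now the pedal.

```bash
python3 - <<'E'
from act import *
P=np.array([.628,-.2565])
over(P,.16,np.pi/2); lin(P,.095,.1); h=lin(P,.042,.03,14); print("press",h,st()); robot.pause(.7); print(st())
lin(P,.13,.06); robot.pause(.3); lin(P,.25,.15); print(st())
E
```

```text
press True {'t': 54.5, 'p': [0.6276, -0.2569, 0.0548], 'op': 0.0002, 'gf': 7.9, 'f': [-4.3, 3.8, 16.4]}
{'t': 55.2, 'p': [0.6275, -0.2568, 0.0549], 'op': 0.0001, 'gf': 7.2, 'f': [-3.0, 2.1, 14.7]}
{'t': 57.9, 'p': [0.6277, -0.2562, 0.249], 'op': 0.0004, 'gf': 0.0, 'f': [-0.1, -0.4, -0.8]}
```

The pedal went down 22 mm with 15 N at the stop, then came back up. Now the scanner trigger.

```bash
python3 - <<'E'
from act import *
P=np.array([.639,.2613])
lin((.50,-.20),.30,.2); over((.50,.2613),.30,np.pi/2+.02)
t=grab("top"); b,_=blobs(t,(0,0,0),(180,255,60),60,(325,175,375,235)); print("knob",[(plane("top",c,.147).round(4),q[4]) for c,q in b])
robot.gripper_to(.094); over(P,.18,np.pi/2+.02); h=lin(P,.060,.08,8); print("in",h,st())
if not h:
    robot.gripper_to(0); print("squeeze",st()); robot.pause(.5); print(st())
E
```

```text
knob [(array([ 0.5515, -0.0154]), np.int32(129))]
in False {'t': 64.4, 'p': [0.6392, 0.2614, 0.0605], 'op': 0.094, 'gf': 0.0, 'f': [0.2, -0.5, -0.4]}
squeeze {'t': 65.3, 'p': [0.6383, 0.2633, 0.0598], 'op': 0.0417, 'gf': 30.0, 'f': [-4.8, 8.8, 1.3]}
{'t': 65.8, 'p': [0.6383, 0.2633, 0.0599], 'op': 0.0414, 'gf': 30.0, 'f': [-4.2, 8.7, 0.9]}
```

The opening of 41.5 mm against 42 expected means the trigger is fully home. I'll release, withdraw and check everything.

```bash
python3 - <<'E'
from act import *
robot.gripper_to(.094); P=robot.get_state()["ee_pos"][:2]; lin(P,.22,.1); lin((.42,.30),.35,.2); robot.pause(.5); print(st())
t=grab("top"); b,_=blobs(t,(0,0,0),(180,255,60),60,(325,175,375,235)); print("knob",[(plane("top",c,.147).round(4),q[4]) for c,q in b])
cv2.imwrite("pics/end.png",cv2.convertScaleAbs(t,alpha=1.4))
E
```

```text
{'t': 70.4, 'p': [0.4201, 0.2999, 0.3499], 'op': 0.0939, 'gf': 0.0, 'f': [0.5, -0.3, -0.2]}
knob [(array([ 0.5515, -0.0154]), np.int32(129))]
```

View pics/end.png

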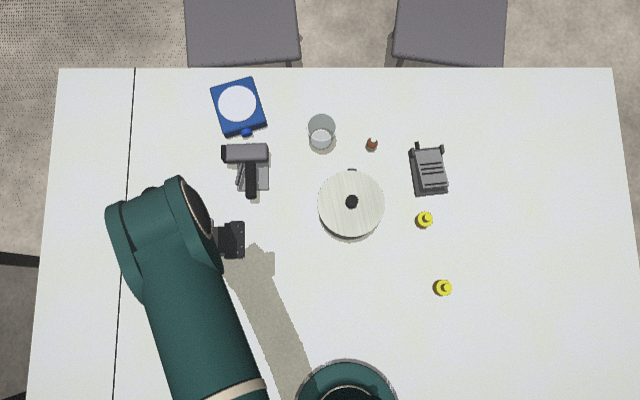

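The cover is seated at (351,201), the trigger and pedal are released, and the beaker and dropper are undisturbed. The reagent jar is hidden under the raised arm, which feels no contact force. I'll hand in.

```bash
python3 - <<'E'
from rig import robot
print(robot.sign_off())
E
```

```text
the job is handed in; nothing more can be done
None
```

I handed the job in at about 70 s: the three jars are in the chamber, the cover is seated and let go, and the pedal and trigger were each worked to the stop and released; sign-off gave no verdict, and the arm hid the reagent jar in the last picture.

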